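Load the wire dispenser and hold its tension arm wound to the stop

ROBOT

A 6-joint arm with a two-finger parallel gripper is mounted at the origin on a cart in front of the work surface, level with it; the furniture and walls round the work are solid. World frame = base frame: x ahead of the robot, y to its left, z up, the work surface at z = 0. Lengths are in mm, angles in degrees, forces in N, time in s.
With the tool pointing down it reaches from about 300 to 850 mm from the base axis. Payload 4.2 kg.
Tool frame: the origin (TCP) lies midway between the tips of the shut fingers; the grasp point (between the pads) lies 19 mm behind it; z points along the fingers, y is the direction in which the jaws open and shut (so a half turn about z gives the same grasp; the last joint's range is limited). The gripper opens to 91 mm and grips with 3 to 60 N. Pads are 32 mm wide; open, the fingers measure 118 mm over their backs; the gripper's body (76 mm by 178 mm) begins 60 mm behind the grasp point.
Start: joints at [67.093, 18.312, 89.639, -0, 72.044, -1.146], TCP at [213.176, 534.04, 213.976] pointing down, gripper open.
Joint ranges: [-177.97, 177.97], [-48.28, 115.42], [12.27, 149.76], [-77.06, 257.06], [2.81, 150.46], [-146.56, 146.56]. Speed limits (degrees/s): [147.25, 147.25, 180, 180, 180, 180].

INTERFACE

Orientations are given as [roll, pitch, yaw] about the fixed x, y, z axes, in that order (R = Rz(yaw) Ry(pitch) Rx(roll)).
In Python, from workcell import env gives the robot as it stands.
- The arm moves only by the shell command python3 -m jog 'ROWS' [FORCE]. ROWS is JSON, a list of rows, each an object of numbers: "dx", "dy", "dz": the shift along the world's x, y, z in m; "wx", "wy", "wz": the turn, a rotation vector about the world's x, y, z in rad; "grip": the gripper's target within -1 to 1 (shut at 1, half-way at 0, fully open at -1). In form: [{"dx": .., "dy": .., "dz": .., "wx": .., "wy": .., "wz": .., "grip": ..}, ...]. A call has 1 to 10 rows; each row shifts and turns the commanded pose from where the row before left it; what a row does not reach is not made up. A row lasts 1/10 s, in which the tool goes at most 50 mm and 8.59 degrees, less where a joint would pass 70% of its speed; a pose out of reach is approached as far as the arm can. A call with a gripper value outside its range is refused whole. The fingers move at their own pace and stop on an object; FORCE is the grip in N (left out, the last holds). Time passes only in rows, so rows that do not move let the fingers close. It gives the time, the measured TCP pose, the force and the opening at its end, in the units of the state.
- env.state(): the state, without advancing time (a new reading comes with each control period).
- env.grab_frame(name): name is "side" or "top"; returns the picture (400x640x3 uint8, red, green, blue); there is no depth.
- env.get_calibration(name): a dict with "fx", "fy", "cx", "cy" (pixels), "R" (3x3) and "t" (3): a world point X has camera coordinates R X + t. Camera axes: x right, y down, z forward; pixel columns grow to the right and rows downward; lengths in mm; the calibration is good to about 2 mm. A picture is of the moment at which its call begins. get_calibration takes no time and is no camera call.
- env.job_done(): hands the job in, once; it reports no verdict.
The state is a dict: "time_s": time; "qpos": joint angles; "qvel": joint speeds; "effort": joint torques, N m; "ee_pos": TCP position; "ee_rot": TCP orientation; "force": force on the tool from outside, world axes, zero at the start; "torque": the same for the moment, N m; "gripper_width": finger opening in mm.
Only numpy, scipy, OpenCV 4.12 (cv2) and the standard library are available. Lean on these libraries where they do the work, as an engineer would, in place of code of your own. Each camera call takes 0.05 s, during which the arm holds its last target. There are 200 camera calls.

TASK

Load the wire dispenser for me: put the loose slip disc over the spindle, hub up, flat on the reel that is already there, then lower the loose reel over the spindle (set both down, do not drop them) so that it sits flat on the disc. Then take the sprung tension arm by its upright finger post, swing it clockwise as seen from above, against its spring, all the way to its stop, and finish while still holding it there so that I can thread the wire. Leave the tweezers, the tape roll and the circuit board where they are.

Things in the scene. Friction and masses are not known exactly. Their poses are not given: they have to be found in the camera images.
- dispenser: bench wire dispenser, fixed: grey base plate 170 (x) x 250 (y) mm, top 12 mm above the bench. Origin on the bench under its centre; x away from the robot at yaw 0, y left. Spindle at local (20, -70) mm; tension arm's pivot at (-30, 70) mm, with two rubber-sleeved stop pins 66 mm high standing 35 mm from it; wire guide with white eye, 75 mm high, at (-68, 8) mm
- spindle_tip (a point): top of the vertical steel spindle, on its axis, 104 mm above the bench; spindle 12 mm across, coned over its top 8 mm. At its foot a turntable, face 20 mm above the bench, with a centring hub 23 mm across up to 34 mm
- slip_disc: loose grey plastic disc, hub up on the bench: plate 66 mm across, 4 mm thick; round hub 23 mm across rises to 18 mm above the underside; bore 15.6 mm; 50 g. Origin at the centre of its underside, z up through the hub. Seated on the loaded reel its underside is at 56 mm and its hub ends at 74 mm. It and the spare reel lie at the right, one nearer the robot, one farther, either way round
- spare_reel: loose full wire reel standing on its flange on the bench: black flanges 60 mm across, 36 mm tall, copper winding, bore 27 mm (goes over the slip disc's 23 mm hub); 200 g. Origin at the centre of its underside, z up. Seated on the slip disc its underside is 60 mm and its top 96 mm above the bench.
- tension_arm (a joint): angle (rad) of the sprung arm on the dispenser's left: two aluminium plates 22 mm wide with white rollers on a vertical hinge at pivot_axis; top plate at 61 mm. 0 at rest, grows clockwise from above, hard stop 1.20. From the pivot it points +1.75 rad from the dispenser's x axis at 0, +0.55 at the stop. Spring pulls back to 0: at the post 1.8 N at rest, 6 N at the stop; it stays only while held
- pivot_axis (a point): a point on the arm's vertical hinge axis, 62 mm above the bench
- finger_post (a point): centre of the top of the arm's finger post: a round upright steel post 13 mm across, from the arm's top plate (61 mm; a 16 mm wide collar up to 63 mm) to 101 mm above the bench, 100 mm from the hinge axis; moves with the arm
- tweezers: loose pair of steel tweezers, 12 x 122 x 9 mm, on the green cutting mat left of the dispenser; leave them
- tape_roll: loose roll of black tape, 57 x 54 x 19 mm, beyond the dispenser, in front of the instrument; leave it
- circuit_board: loose populated green circuit board, 55 x 75 x 13 mm, at the far right; leave it
- loaded_top (a point): centre of the top face, 56 mm above the bench, of the wire reel already on the turntable: black flanges 60 mm across, 36 mm tall, copper winding half used up, bore 27 mm; it cannot come off but turns freely about the spindle
Not all that is in view belongs to the job. What is shaped like the slip_disc but purple or yellow is not meant.

How it is judged (in metres and radians):
On the way, in this order (a step that is already met when the one before it is completed fails the run):
1. the slip disc lies flat, hub up, over the spindle on the loaded reel (horizontal distance between slip_disc and spindle_tip below 0.005 m and height (world z) of slip_disc between 0.053 and 0.059 m and angle between slip_disc's own z axis and vertical below 0.06 rad and contact force between the fingers and slip_disc below 0.1 N), for 0.2 s.
2. the spare reel sits flat over the spindle on the slip disc (horizontal distance between spare_reel and spindle_tip below 0.007 m and height (world z) of spare_reel between 0.057 and 0.063 m and angle between spare_reel's own z axis and vertical below 0.06 rad and contact force between the fingers and spare_reel below 0.1 N and contact force between spare_reel and slip_disc above 0.5 N), for 0.2 s.
3. the tension arm is wound to its stop by the fingers (value of joint tension_arm above 1.12 rad and contact force between the fingers and tension_arm above 1.5 N), for 0.3 s.
At the end, for the whole second after the job is handed in: The fingers hold the tension arm still at its stop (over 1.12 of 1.20 rad, at least 1.5 N); slip disc hub up on the loaded reel and spare reel on the disc, within 5 and 7 mm of the spindle axis, seated within 3 mm of height, upright within 0.06 rad; the robot touches no reel (all of step 2 and all of step 3 and velocity of joint tension_arm between -0.2 and 0.2 rad/s and horizontal distance between slip_disc and spindle_tip below 0.005 m and height (world z) of slip_disc between 0.053 and 0.059 m and angle between slip_disc's own z axis and vertical below 0.06 rad and linear speed of spare_reel below 0.03 m/s and contact force between the arm and spare_reel below 0.1 N); the arm keeps its last pose, push and grip.
It fails at once if the slip disc is dropped down the spindle (falls faster than 0.45 m/s) (horizontal distance between slip_disc and spindle_tip below 0.01 m and height (world z) of slip_disc below 0.104 m and linear speed of slip_disc above 0.45 m/s).
It fails at once if the reel is dropped down the spindle (falls faster than 0.45 m/s) (horizontal distance between spare_reel and spindle_tip below 0.01 m and height (world z) of spare_reel below 0.104 m and linear speed of spare_reel above 0.45 m/s).
It fails at once if the tweezers, the tape roll or the circuit board is pushed about (more than 30 mm) (distance of any of tweezers, tape_roll, circuit_board from where it was at the start of the episode above 0.03 m).
It also fails if it takes over 72 s, if anything falls off the work surface, if the arm or the gripper's body presses on something with over 40 N, if the wrist force passes 120 N, or if a joint passes its speed limit or range.

## Working session

There is one attempt and no reset: what is moved stays moved. The work goes in short steps, Python scripts to look and compute and a shell command to move; the robot and the scene stay as the last step left them, time stands still between calls to the robot, and variables do not carry over. Pictures are saved under pics/ and viewed, about 8 in all and at most 12, crops included, and the job is handed in when it is done.

```bash
mkdir -p pics; ls; cat > h.py <<'E'
import numpy as np, cv2
from workcell import env
def grab(n,f):
    im=env.grab_frame(n); cv2.imwrite(f'pics/{f}.png',cv2.cvtColor(im,cv2.COLOR_RGB2BGR)); return im
def ray(n,uv):
    c=env.get_calibration(n);R=np.array(c['R']);t=np.array(c['t']).ravel()
    d=R.T@np.array([(uv[0]-c['cx'])/c['fx'],(uv[1]-c['cy'])/c['fy'],1]); return -R.T@t,d/np.linalg.norm(d)
def onz(n,uv,z):
    o,d=ray(n,uv); return o+d*(z-o[2])/d[2]
def proj(n,X):
    c=env.get_calibration(n);p=np.array(c['R'])@np.array(X,float)+np.array(c['t']).ravel()
    return np.array([c['fx']*p[0]/p[2]+c['cx'],c['fy']*p[1]/p[2]+c['cy']])
def tri(u1,u2,n1='top',n2='side'):
    o1,d1=ray(n1,u1);o2,d2=ray(n2,u2)
    A=np.stack([d1,-d2],1);s=np.linalg.lstsq(A,o2-o1,rcond=None)[0]
    a=o1+s[0]*d1;b=o2+s[1]*d2; return (a+b)/2,np.linalg.norm(a-b)
E
python3 - <<'E'
from h import *
np.set_printoptions(precision=2,suppress=True)
grab('top','top0');grab('side','side0')
for n in('top','side'):
    c=env.get_calibration(n);print(n,c['fx'],ray(n,(c['cx'],c['cy'])))
print(env.state())
E
```

```text
pics
top 495.1877432194839 (array([ 362.63,   87.61, 1389.86]), array([ 0.16, -0.  , -0.99]))
side 385.5337956798341 (array([ 587.73, -684.04,  695.36]), array([-0.  ,  0.78, -0.62]))
{'time_s': 0.1, 'qpos': array([67.09, 18.35, 89.7 ,  0.  , 72.04, -1.15]), 'qvel': array([-0.1 , -0.06, -0.2 ,  0.18,  0.01,  0.03]), 'effort': array([  0.  , -41.33, -23.25,   0.07,   0.04,  -0.  ]), 'ee_pos': array([212.98, 533.62, 213.19]), 'ee_rot': array([-179.91,   -0.  ,  158.24]), 'force': array([ 0.15, -0.11, -0.1 ]), 'torque': array([-0.04,  0.02,  0.  ]), 'gripper_width': 91.44555410190719}
```

View pics/top0.png

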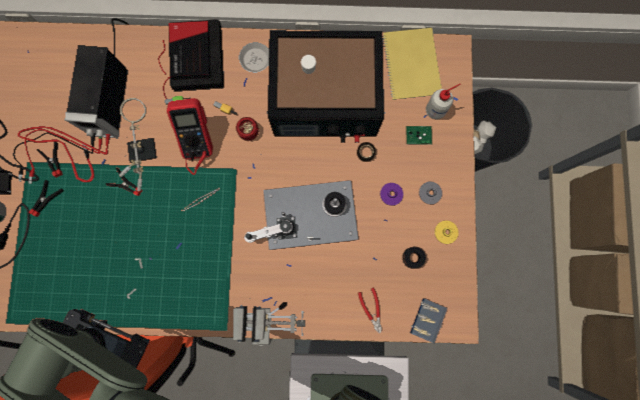

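View pics/side0.png

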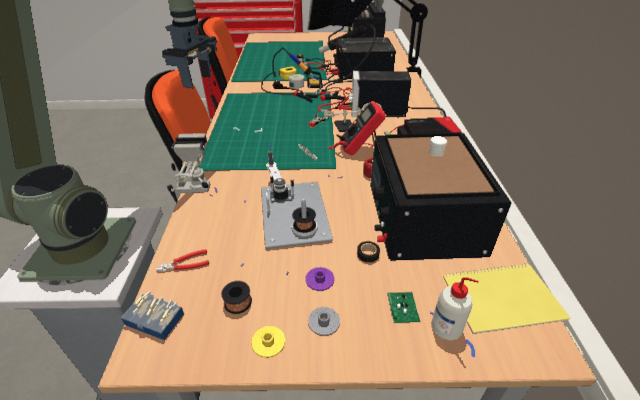

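Candidates for the disc are grey at top (430,192) / side (323,320), purple at (392,194) / (320,278) and yellow at (446,232) / (268,341). The grey one fits the description. The spare reel is at top (414,258) / side (236,297). I'll confirm with one enlarged crop and measure.

```bash
python3 - <<'E'
from h import *
t=cv2.imread('pics/top0.png');s=cv2.imread('pics/side0.png')
a=cv2.resize(t[170:275,235:465],None,fx=3.4,fy=3.4,interpolation=cv2.INTER_CUBIC)
b=cv2.resize(s[145:345,210:350],None,fx=2.8,fy=2.8,interpolation=cv2.INTER_CUBIC)
a=cv2.resize(t[170:275,235:465],(782,357),interpolation=cv2.INTER_CUBIC)
cv2.imwrite('pics/c1.png',a)
w=np.zeros((590,800,3),np.uint8)
b=cv2.resize(s[145:345,210:350],(410,586),interpolation=cv2.INTER_CUBIC)
c=cv2.resize(t[170:275,370:465],(390,431),interpolation=cv2.INTER_CUBIC); d=cv2.resize(t[180:250,240:345],(234,156),interpolation=cv2.INTER_CUBIC)
w[:586,:410]=b; w[:431,410:800]=c; w[433:589,410:644]=d
cv2.imwrite('pics/c1.png',w)
# grey disc mask
for n,im,(x0,y0,x1,y1) in(('top',t,(415,178,447,208)),('side',s,(300,300,348,340))):
    h=cv2.cvtColor(im[y0:y1,x0:x1],cv2.COLOR_BGR2HSV); m=((h[...,1]<60)).astype(np.uint8)
    nn,l,st,ce=cv2.connectedComponentsWithStats(m);k=1+np.argmax(st[1:,4]);print(n,'disc',st[k],ce[k]+[x0,y0])
    cs,_=cv2.findContours((l==k).astype(np.uint8),0,1);e=cv2.fitEllipse(max(cs,key=cv2.contourArea));print(np.add(e[0],(x0,y0)),e[1]);p=onz(n,np.add(e[0],(x0,y0)),4);print(p)
for n,im,(x0,y0,x1,y1) in(('top',t,(398,242,430,274)),('side',s,(215,275,260,320))):
    h=cv2.cvtColor(im[y0:y1,x0:x1],cv2.COLOR_BGR2HSV); m=((h[...,2]<75)).astype(np.uint8)
    nn,l,st,ce=cv2.connectedComponentsWithStats(m);k=1+np.argmax(st[1:,4]);print(n,'reel',st[k],ce[k]+[x0,y0])
    cs,_=cv2.findContours((l==k).astype(np.uint8),0,1);e=cv2.fitEllipse(max(cs,key=cv2.contourArea));print(np.add(e[0],(x0,y0)),e[1]);print(onz(n,np.add(e[0],(x0,y0)),36))
E
```

```text
top disc [  4   4  23  22 382] [430.06544503 192.54712042]
[430.11203194 192.52507973] (21.353160858154297, 22.143474578857422)
[ 603.36980029 -219.71170602    4.        ]
side disc [  8   7  32  29 713] [323.50631136 320.8569425 ]
[323.51433945 320.82498932] (27.839542388916016, 31.059242248535156)
[ 599.60796007 -223.66283385    4.        ]
top reel [  5   5  23  21 340] [414.05588235 257.2       ]
[414.00052261 257.18274117] (20.652135848999023, 22.802682876586914)
[ 418.24202938 -167.50170882   36.        ]
side reel [  7   7  28  22 488] [235.35860656 292.53278689]
[235.36153793 292.52768135] (21.195558547973633, 27.28336524963379)
[ 415.46952887 -173.46417534   36.        ]
```

View pics/c1.png

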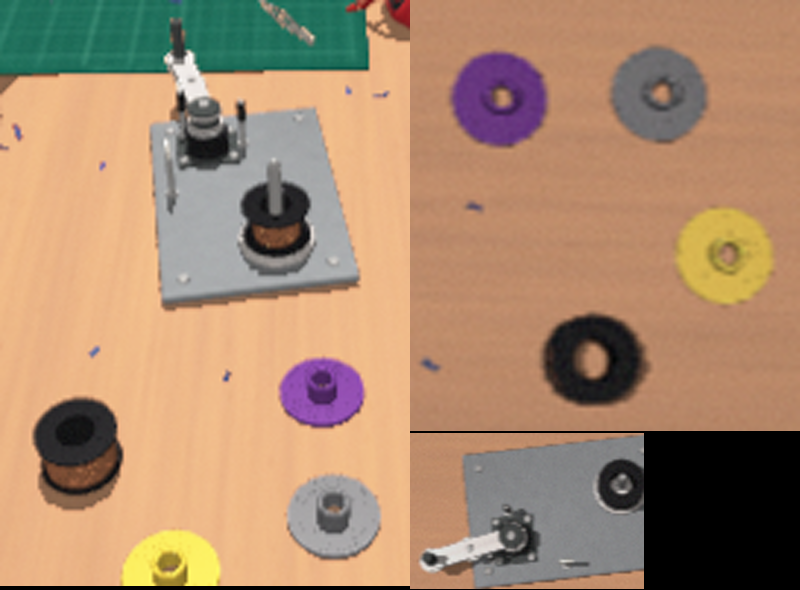

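The crop shows the grey disc hub-up with a plain bore. It's neither purple nor yellow, so it's the one meant. The spare reel stands on its flange. In the crop's side view the spindle tip is near (304,201), the finger post top near (271,152), and in the top view they are near (335,204) and (249,235).

```bash
cat >> h.py <<'E'
def blob(im,box,f,ell=True):
    x0,y0,x1,y1=box; h=cv2.cvtColor(im[y0:y1,x0:x1],cv2.COLOR_BGR2HSV)
    m=f(h).astype(np.uint8);nn,l,st,ce=cv2.connectedComponentsWithStats(m);k=1+np.argmax(st[1:,4])
    cs,_=cv2.findContours((l==k).astype(np.uint8),0,1);e=cv2.fitEllipse(max(cs,key=cv2.contourArea))
    return np.add(e[0],(x0,y0)),e[1],ce[k]+[x0,y0],st[k]
E
python3 - <<'E'
from h import *
np.set_printoptions(precision=2,suppress=True)
t=cv2.imread('pics/top0.png');s=cv2.imread('pics/side0.png')
dark=lambda h:h[...,2]<60
a=blob(t,(320,188,352,220),dark);b=blob(s,(285,195,325,232),dark)
print('loaded',a,b,onz('top',a[0],56),onz('side',b[0],56),tri(a[0],b[0]))
print('tip',tri((335.1,204.2),(303.9,200.6)),'post',tri((249,235.2),(270.7,151.8)))
print('reel',tri((414,257.18),(235.36,292.53)),'disc',tri((430.1,192.5),(323.5,320.8)))
g=lambda im:cv2.cvtColor(im,cv2.COLOR_BGR2HSV)[...,2]
print(g(s)[197:232:1,296:312]); print(g(t)[196:213,326:345]); print(g(s)[148:162,262:280]); print(g(t)[229:244,242:260])
E
```

```text
loaded (array([334.75, 202.58]), (20.139209747314453, 21.47856903076172), array([334.79, 202.56]), array([  5,   4,  22,  22, 298], dtype=int32)) (array([303.86, 220.18]), (22.67424774169922, 23.718748092651367), array([303.95, 218.88]), array([  8,  13,  23,  24, 314], dtype=int32)) [558.91  52.05  56.  ] [557.72  28.06  56.  ] (array([559.28,  51.1 ,  36.06]), np.float64(5.153505669223475))
tip (array([553.77,  52.86,  97.01]), np.float64(10.37039761684169)) post (array([459.94, 273.51, 103.82]), np.float64(0.006698823185286221))
reel (array([ 416.33, -169.09,   31.16]), np.float64(4.442339447050522)) disc (array([ 601.81, -220.75,    0.59]), np.float64(4.445469844792781))
[[169 169 170 170 170 169 169 168 169 169 169 169 170 170 168 169]
 [170 170 171 172 171 170 171 174 171 169 168 170 170 170 170 168]
 [172 170 173 171 171 172 176 209 173 167 170 172 171 172 171 169]
 [172 171 171 170 169 162 151 170 146 147 166 171 171 171 169 168]
 [174 174 172 169 170 143 130 132 128 126 163 170 170 169 170 170]
 [173 175 173 171 172 126 121 126 121 139 166 170 169 170 170 170]
 [172 173 172 
[... 4784 characters left out ...]
216 214 216 223 222 223]
 [194 194 178 133  78  71  70  52  32  70 111 120 123 129 171 216 222 223]
 [195 189 173 125  75  71  69  49  25  35  83 112 113 112 137 191 224 224]
 [190 179 189 176 107  65  55  35  30  41  83 116 114 122 178 223 222 218]
 [193 195 207 218 186 103  52  37  47  82 127 143 132 121 173 214 188 141]
 [191 194 202 219 222 184 123 110 122 177 216 215 183 125 110 113 107 103]
 [193 192 197 207 221 224 224 220 219 205 178 161 133 102 104 105 107 111]
 [191 192 193 192 204 214 216 194 192 207 194 156 125 118 112 108 108 107]
 [191 189 191 190 188 197 190 182 180 176 174 187 187 161 122 107 106 106]
 [187 191 188 190 188 188 188 189 188 188 187 189 188 190 163 127 128 130]]
```

The disc triangulates to about (602,-221) with z within calibration error, and the reel to (416,-170). Each will get two crossed grips to centre it exactly in the tool. That also gives the camera bias. Moving to the disc.

```bash
python3 -m jog '[{"dx":0.0195,"dy":-0.0378,"grip":0},{"dx":0.0195,"dy":-0.0378,"grip":0},{"dx":0.0195,"dy":-0.0378,"grip":0},{"dx":0.0195,"dy":-0.0378,"grip":0},{"dx":0.0195,"dy":-0.0378,"grip":0},{"dx":0.0195,"dy":-0.0378,"grip":0},{"dx":0.0195,"dy":-0.0378,"grip":0},{"dx":0.0195,"dy":-0.0378,"grip":0},{"dx":0.0195,"dy":-0.0378,"grip":0},{"dx":0.0195,"dy":-0.0378,"grip":0}]' 15; python3 -m jog '[{"dx":0.0195,"dy":-0.0378,"grip":0},{"dx":0.0195,"dy":-0.0378,"grip":0},{"dx":0.0195,"dy":-0.0378,"grip":0},{"dx":0.0195,"dy":-0.0378,"grip":0},{"dx":0.0195,"dy":-0.0378,"grip":0},{"dx":0.0195,"dy":-0.0378,"grip":0},{"dx":0.0195,"dy":-0.0378,"grip":0},{"dx":0.0195,"dy":-0.0378,"grip":0},{"dx":0.0195,"dy":-0.0378,"grip":0},{"dx":0.0195,"dy":-0.0378,"grip":0}]'
```

```text
invalid input
invalid input
```

```bash
python3 -m jog '[{"dx":0.0195,"dy":-0.0378,"dz":0,"wx":0,"wy":0,"wz":0,"grip":0}]' 15; python3 -m jog '[{"dx":0.0195,"dy":-0.0378,"dz":0.0,"wx":0,"wy":0,"wz":0,"grip":0.0}]';
```

```text
time_s: 0.2
ee_pos: [231.7, 498.8, 213.0]
ee_rot: [179.9, -0.1, 158.5]
force: [1.4, -0.2, -0.8]
gripper_width: 85.9
time_s: 0.3
ee_pos: [252.1, 457.8, 213.1]
ee_rot: [-179.9, 0.0, 158.4]
force: [-0.2, -0.2, 0.0]
gripper_width: 77.8
```

```bash
python3 -m jog '[{"dx":0.0195,"dy":-0.0378,"dz":0,"wx":0,"wy":0,"wz":0,"grip":0},{"dx":0.0195,"dy":-0.0378,"dz":0,"wx":0,"wy":0,"wz":0,"grip":0},{"dx":0.0195,"dy":-0.0378,"dz":0,"wx":0,"wy":0,"wz":0,"grip":0},{"dx":0.0195,"dy":-0.0378,"dz":0,"wx":0,"wy":0,"wz":0,"grip":0},{"dx":0.0195,"dy":-0.0378,"dz":0,"wx":0,"wy":0,"wz":0,"grip":0},{"dx":0.0195,"dy":-0.0378,"dz":0,"wx":0,"wy":0,"wz":0,"grip":0},{"dx":0.0195,"dy":-0.0378,"dz":0,"wx":0,"wy":0,"wz":0,"grip":0},{"dx":0.0195,"dy":-0.0378,"dz":0,"wx":0,"wy":0,"wz":0,"grip":0},{"dx":0.0195,"dy":-0.0378,"dz":0,"wx":0,"wy":0,"wz":0,"grip":0}]' 15
python3 -m jog '[{"dx":0.0195,"dy":-0.0378,"dz":0,"wx":0,"wy":0,"wz":0,"grip":0},{"dx":0.0195,"dy":-0.0378,"dz":0,"wx":0,"wy":0,"wz":0,"grip":0},{"dx":0.0195,"dy":-0.0378,"dz":0,"wx":0,"wy":0,"wz":0,"grip":0},{"dx":0.0195,"dy":-0.0378,"dz":0,"wx":0,"wy":0,"wz":0,"grip":0},{"dx":0.0195,"dy":-0.0378,"dz":0,"wx":0,"wy":0,"wz":0,"grip":0},{"dx":0.0195,"dy":-0.0378,"dz":0,"wx":0,"wy":0,"wz":0,"grip":0},{"dx":0.0195,"dy":-0.0378,"dz":-0.03,"wx":0,"wy":0,"wz":0,"grip":0},{"dx":0.0195,"dy":-0.0378,"dz":-0.03,"wx":0,"wy":0,"wz":0,"grip":0},{"dx":0.0195,"dy":-0.0378,"dz":-0.03,"wx":0,"wy":0,"wz":0,"grip":0},{"dx":0,"dy":0,"dz":-0.03,"wx":0,"wy":0,"wz":0,"grip":0}]'
```

```text
time_s: 1.2
ee_pos: [427.9, 116.5, 213.8]
ee_rot: [180.0, -0.0, 158.2]
force: [0.7, 0.4, -0.7]
gripper_width: 45.4
time_s: 2.2
ee_pos: [602.9, -222.1, 95.6]
ee_rot: [-179.9, 0.2, 158.0]
force: [-0.6, 0.8, 1.1]
gripper_width: 45.6
```

```bash
python3 - <<'E'
from h import *
np.set_printoptions(precision=2,suppress=True)
s=grab('side','s1'); print(env.state()['ee_pos'],proj('side',env.state()['ee_pos']))
b=cv2.imread('pics/s1.png')[200:360,260:390]; cv2.imwrite('pics/c2.png',cv2.resize(b,None,fx=3.7,fy=3.7,interpolation=cv2.INTER_CUBIC))
E
```

```text
[ 598.12 -218.56   89.86] [322.64 292.54]
```

View pics/c2.png

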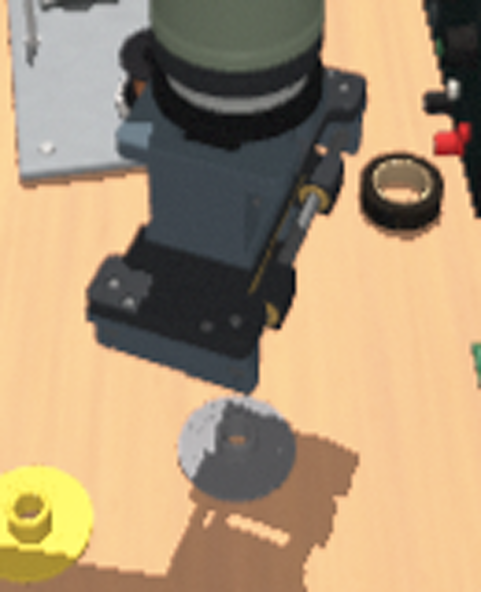

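The side crop shows the gripper body over the grey disc (centre about (324,320)). The fingers are hidden behind the body, so I'll rely on the crossed grips. First I'll let the arm settle.

```bash
python3 -m jog '[{"dx":0,"dy":0,"dz":0,"wx":0,"wy":0,"wz":0,"grip":0},{"dx":0,"dy":0,"dz":0,"wx":0,"wy":0,"wz":0,"grip":0},{"dx":0,"dy":0,"dz":0,"wx":0,"wy":0,"wz":0,"grip":0}]'; python3 -m jog '[{"dx":0,"dy":0,"dz":0,"wx":0,"wy":0,"wz":0,"grip":0}]'
```

```text
time_s: 2.55
ee_pos: [601.8, -217.1, 99.8]
ee_rot: [180.0, 0.2, 158.3]
force: [-0.9, -0.6, 0.3]
gripper_width: 45.7
time_s: 2.65
ee_pos: [601.7, -217.1, 99.6]
ee_rot: [180.0, 0.2, 158.3]
force: [0.2, -0.1, 0.7]
gripper_width: 45.5
```

```bash
python3 -m jog '[{"dx":0,"dy":-0.0035,"dz":-0.02,"wx":0,"wy":0,"wz":0,"grip":0},{"dx":0,"dy":0,"dz":-0.02,"wx":0,"wy":0,"wz":0,"grip":0},{"dx":0,"dy":0,"dz":-0.02,"wx":0,"wy":0,"wz":0,"grip":0},{"dx":0,"dy":0,"dz":-0.015,"wx":0,"wy":0,"wz":0,"grip":0},{"dx":0,"dy":0,"dz":-0.01,"wx":0,"wy":0,"wz":0,"grip":0},{"dx":0,"dy":0,"dz":-0.005,"wx":0,"wy":0,"wz":0,"grip":0},{"dx":0,"dy":0,"dz":0,"wx":0,"wy":0,"wz":0,"grip":0},{"dx":0,"dy":0,"dz":0,"wx":0,"wy":0,"wz":0,"grip":0}]'
```

```text
time_s: 3.45
ee_pos: [601.5, -221.1, 8.4]
ee_rot: [180.0, 0.1, 158.2]
force: [-0.7, 0.1, 0.5]
gripper_width: 45.5
```

Now close gently for the first centring grip, at low force.

```bash
python3 -m jog '[{"dx":0,"dy":0,"dz":-0.0015,"wx":0,"wy":0,"wz":0,"grip":0.3},{"dx":0,"dy":0,"dz":0,"wx":0,"wy":0,"wz":0,"grip":1},{"dx":0,"dy":0,"dz":0,"wx":0,"wy":0,"wz":0,"grip":1},{"dx":0,"dy":0,"dz":0,"wx":0,"wy":0,"wz":0,"grip":1},{"dx":0,"dy":0,"dz":0,"wx":0,"wy":0,"wz":0,"grip":1},{"dx":0,"dy":0,"dz":0,"wx":0,"wy":0,"wz":0,"grip":1}]' 6
```

```text
time_s: 4.05
ee_pos: [601.0, -221.1, 6.3]
ee_rot: [180.0, 0.0, 158.2]
force: [-0.2, 0.8, 2.3]
gripper_width: 22.2
```

Opening 22 mm matches the hub (23). Release, turn 90°, grip again.

```bash
python3 -m jog '[{"dx":0,"dy":0,"dz":0,"wx":0,"wy":0,"wz":0,"grip":0},{"dx":0,"dy":0,"dz":0.004,"wx":0,"wy":0,"wz":0,"grip":0},{"dx":0,"dy":0,"dz":0.016,"wx":0,"wy":0,"wz":-0.12,"grip":0},{"dx":0,"dy":0,"dz":0,"wx":0,"wy":0,"wz":-0.145,"grip":0},{"dx":0,"dy":0,"dz":0,"wx":0,"wy":0,"wz":-0.145,"grip":0},{"dx":0,"dy":0,"dz":0,"wx":0,"wy":0,"wz":-0.145,"grip":0},{"dx":0,"dy":0,"dz":0,"wx":0,"wy":0,"wz":-0.145,"grip":0},{"dx":0,"dy":0,"dz":0,"wx":0,"wy":0,"wz":-0.145,"grip":0},{"dx":0,"dy":0,"dz":0,"wx":0,"wy":0,"wz":-0.145,"grip":0},{"dx":0,"dy":0,"dz":0,"wx":0,"wy":0,"wz":-0.145,"grip":0}]'; python3 -m jog '[{"dx":0,"dy":0,"dz":0,"wx":0,"wy":0,"wz":-0.145,"grip":0},{"dx":0,"dy":0,"dz":0,"wx":0,"wy":0,"wz":-0.145,"grip":0},{"dx":0,"dy":0,"dz":0,"wx":0,"wy":0,"wz":-0.145,"grip":0},{"dx":0,"dy":0,"dz":0,"wx":0,"wy":0,"wz":0,"grip":0},{"dx":0,"dy":0,"dz":0,"wx":0,"wy":0,"wz":0,"grip":0}]'
```

```text
time_s: 5.05
ee_pos: [600.9, -221.0, 26.1]
ee_rot: [180.0, -0.0, 92.9]
force: [0.1, -0.5, -0.4]
gripper_width: 45.6
time_s: 5.55
ee_pos: [600.8, -221.0, 26.1]
ee_rot: [180.0, 0.0, 68.5]
force: [0.4, 0.0, -0.4]
gripper_width: 45.6
```

```bash
python3 -m jog '[{"dx":0.0,"dy":0.0,"dz":-0.012,"wx":0,"wy":0,"wz":0,"grip":0},{"dx":0,"dy":0,"dz":-0.0075,"wx":0,"wy":0,"wz":0,"grip":0},{"dx":0,"dy":0,"dz":0,"wx":0,"wy":0,"wz":0,"grip":0.3},{"dx":0,"dy":0,"dz":0,"wx":0,"wy":0,"wz":0,"grip":1},{"dx":0,"dy":0,"dz":0,"wx":0,"wy":0,"wz":0,"grip":1},{"dx":0,"dy":0,"dz":0,"wx":0,"wy":0,"wz":0,"grip":1},{"dx":0,"dy":0,"dz":0,"wx":0,"wy":0,"wz":0,"grip":1},{"dx":0,"dy":0,"dz":0,"wx":0,"wy":0,"wz":0,"grip":1}]' 6;  python3 -m jog '[{"dx":0.0,"dy":0.0,"dz":0,"wx":0,"wy":0,"wz":0,"grip":1},{"dx":0,"dy":0,"dz":0,"wx":0,"wy":0,"wz":0,"grip":1}]' 20; python3 - <<'E'
from h import *
print(env.state()['ee_pos'],env.state()['gripper_width'])
# spindle estimate with biases calibrated from the disc: image centre vs TCP truth
E
```

```text
time_s: 6.35
ee_pos: [600.8, -221.0, 6.5]
ee_rot: [180.0, 0.0, 68.3]
force: [0.4, -0.7, -1.7]
gripper_width: 22.1
time_s: 6.55
ee_pos: [600.8, -221.0, 6.6]
ee_rot: [180.0, -0.0, 68.3]
force: [0.2, -0.1, -0.1]
gripper_width: 21.6
[ 600.84766968 -220.98178674    6.55135969] 21.645172427918155
```

The disc is now centred in the tool at (600.8,-221.0). I'll let go briefly and step aside to photograph it at this known position, which calibrates both cameras.

```bash
python3 -m jog '[{"dx":0,"dy":0,"dz":0,"wx":0,"wy":0,"wz":0,"grip":0},{"dx":0,"dy":0,"dz":0,"wx":0,"wy":0,"wz":0,"grip":0},{"dx":0,"dy":0,"dz":0.04,"wx":0,"wy":0,"wz":0,"grip":0},{"dx":0,"dy":0,"dz":0.04,"wx":0,"wy":0,"wz":0,"grip":0},{"dx":0,"dy":0,"dz":0.04,"wx":0,"wy":0,"wz":0,"grip":0},{"dx":-0.02,"dy":0.04,"dz":0.04,"wx":0,"wy":0,"wz":0,"grip":0},{"dx":-0.02,"dy":0.04,"dz":0.02,"wx":0,"wy":0,"wz":0,"grip":0},{"dx":-0.02,"dy":0.04,"dz":0,"wx":0,"wy":0,"wz":0,"grip":0},{"dx":-0.02,"dy":0.04,"dz":0,"wx":0,"wy":0,"wz":0,"grip":0},{"dx":-0.02,"dy":0.04,"dz":0,"wx":0,"wy":0,"wz":0,"grip":0}]'; python3 -m jog '[{"dx":-0.02,"dy":0.04,"dz":0,"wx":0,"wy":0,"wz":0,"grip":0},{"dx":-0.02,"dy":0.04,"dz":0,"wx":0,"wy":0,"wz":0,"grip":0},{"dx":0,"dy":0,"dz":0,"wx":0,"wy":0,"wz":0,"grip":0},{"dx":0,"dy":0,"dz":0,"wx":0,"wy":0,"wz":0,"grip":0}]'
python3 - <<'E'
from h import *
np.set_printoptions(precision=2,suppress=True)
grab('top','t2');grab('side','s2')
print(env.state()['ee_pos'])
lo=lambda h:h[...,1]<60
for n,f0,f,b in(('top','top0','t2',(415,178,447,208)),('side','side0','s2',(300,300,348,340))):
    for g in(f0,f):
        e=blob(cv2.imread(f'pics/{g}.png'),b,lo);print(g,e,onz(n,e[0],4))
    print(proj(n,[600.85,-220.98,4]))
p=cv2.imread('pics/t2.png')[160:280,300:470];cv2.imwrite('pics/c3.png',cv2.resize(p,None,fx=4.5,fy=4.5,interpolation=cv2.INTER_CUBIC))
E
```

```text
time_s: 7.55
ee_pos: [503.3, -26.3, 180.3]
ee_rot: [179.9, -0.0, 68.3]
force: [1.2, 0.7, -0.3]
gripper_width: 45.6
time_s: 7.95
ee_pos: [464.2, 52.8, 180.3]
ee_rot: [179.9, -0.0, 68.4]
force: [0.5, -0.2, 0.4]
gripper_width: 45.8
[464.93  51.65 180.06]
top0 (array([430.11, 192.53]), (21.353160858154297, 22.143474578857422), array([430.07, 192.55]), array([  4,   4,  23,  22, 382], dtype=int32)) [ 603.37 -219.71    4.  ]
t2 (array([429.94, 193.17]), (21.558046340942383, 22.278831481933594), array([429.9, 193.2]), array([  4,   4,  23,  23, 391], dtype=int32)) [ 601.5 -219.2    4. ]
[430.56 193.41]
side0 (array([323.51, 320.82]), (27.839542388916016, 31.059242248535156), array([323.51, 320.86]), array([  8,   7,  32,  29, 713], dtype=int32)) [ 599.61 -223.66    4.  ]
s2 (array([322.71, 320.53]), (27.448883056640625, 31.183773040771484), array([322.72, 320.56]), array([  7,   7,  32,  28, 708], dtype=int32)) [ 597.97 -222.95    4.  ]
[324.08 319.68]
```

View pics/c3.png

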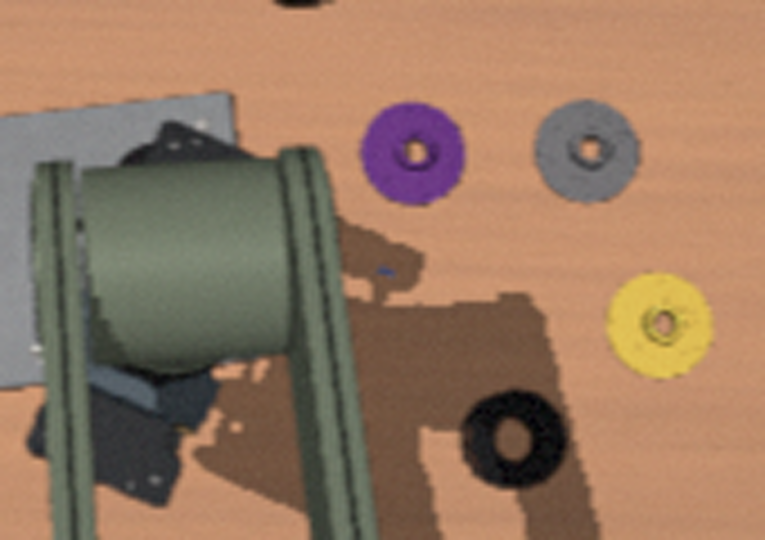

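The top crop shows the grey disc at (430,193), where I left it, with the reel, purple and yellow untouched. The bias is small and consistent: top about (+0.6,+0.2) px, side about (+1.4,-0.85) px. Next I apply it to the spindle, the reel and the arm.

```bash
cat >> h.py <<'E'
BT=np.array([.62,.24]);BS=np.array([1.37,-.85])
E
python3 - <<'E'
from h import *
np.set_printoptions(precision=2,suppress=True)
T=lambda p,z:onz('top',np.add(p,BT),z)
S=lambda p,z:onz('side',np.add(p,BS),z)
L=T((334.75,202.58),56);print('flange top',L)
print('side apex',S((303.1,199.3),104), 'proj of L@104 side raw',proj('side',[L[0],L[1],104])-BS,'top raw',proj('top',[L[0],L[1],104])-BT)
print('tri',tri(np.add((335,199.3),BT),np.add((303.1,199.3),BS)))
print('side flange rim', S((303.1,209),56))
print('reel',T((414.0,257.18),36),S((235.36,292.53),36),tri(np.add((414.0,257.18),BT),np.add((235.36,292.53),BS)))
print('post',tri(np.add((248.2,235.3),BT),np.add((270.5,151.8),BS)),T((248.2,235.3),101))
# plate edges in top: white-grey base
t=cv2.imread('pics/top0.png');h=cv2.cvtColor(t,cv2.COLOR_BGR2HSV)
m=((h[...,1]<40)&(h[...,2]>80)&(h[...,2]<150)).astype(np.uint8);m[:175]=0;m[255:]=0;m[:,:255]=0;m[:,365:]=0
m=cv2.morphologyEx(m,cv2.MORPH_CLOSE,np.ones((9,9)));m=cv2.morphologyEx(m,cv2.MORPH_OPEN,np.ones((7,7)))
cs,_=cv2.findContours(m,0,1);r=cv2.minAreaRect(max(cs,key=cv2.contourArea));b=cv2.boxPoints(r);W=np.array([T(p,12)[:2] for p in b]);print(r,W,np.linalg.norm(np.diff(W,axis=0),axis=1),W.mean(0))
c=W.mean(0);e=[W[i]-W[(i+1)%4] for i in range(4)];l=max(e,key=lambda v:abs(v[1]));l=l*np.sign(l[1]);yaw=np.arctan2(-l[0],l[1]);print('yaw',np.degrees(yaw))
R=np.array([[np.cos(yaw),-np.sin(yaw)],[np.sin(yaw),np.cos(yaw)]])
for n,v in(('spindle',(20,-70)),('pivot',(-30,70)),('post0',(-30+100*np.cos(1.75),70+100*np.sin(1.75))),('post1',(-30+100*np.cos(.55),70+100*np.sin(.55)))):print(n,c+R@v)
E
```

```text
flange top [558.3   50.33  56.  ]
side apex [560.44  54.22 104.  ] proj of L@104 side raw [302.21 200.31] top raw [335.33 199.94]
tri (array([560.1 ,  51.36, 106.17]), np.float64(0.9048569555904706))
side flange rim [558.69  74.24  56.  ]
reel [ 417.65 -169.19   36.  ] [ 418.03 -171.32   36.  ] (array([ 417.61, -169.63,   33.87]), np.float64(0.26242630272021616))
post (array([461.17, 274.12, 105.75]), np.float64(4.616290341534077)) [459.26 274.34 101.  ]
((309.6768493652344, 214.5914764404297), (59.633033752441406, 90.001708984375), 83.6598129272461) [[594.78 256.08]
 [630.79   4.31]
 [463.66 -17.15]
 [429.14 229.87]] [254.33 168.51 249.41] [529.59 118.28]
yaw 8.140947319920961
spindle [559.3   51.81]
pivot [489.98 183.32]
post0 [458.4  278.21]
post1 [566.97 247.14]
```

Spindle estimates agree: flange (558.3,50.3), plate (559.3,51.8), side view x 560.4. I'll aim at (559.2,51.0). The reel triangulates to (417.6,-169.6), top 34 mm. Going back for the disc.

```bash
python3 -m jog '[{"dx":0.019,"dy":-0.038,"dz":0,"wx":0,"wy":0,"wz":0,"grip":0},{"dx":0.0195,"dy":-0.039,"dz":0,"wx":0,"wy":0,"wz":0,"grip":0},{"dx":0.0195,"dy":-0.039,"dz":0,"wx":0,"wy":0,"wz":0,"grip":0},{"dx":0.0195,"dy":-0.039,"dz":0,"wx":0,"wy":0,"wz":0,"grip":0},{"dx":0.0195,"dy":-0.039,"dz":-0.02,"wx":0,"wy":0,"wz":0,"grip":0},{"dx":0.0195,"dy":-0.039,"dz":-0.02,"wx":0,"wy":0,"wz":0,"grip":0},{"dx":0.0195,"dy":-0.039,"dz":-0.02,"wx":0,"wy":0,"wz":0,"grip":0},{"dx":0,"dy":0,"dz":-0.03,"wx":0,"wy":0,"wz":0,"grip":0},{"dx":0,"dy":0,"dz":-0.03,"wx":0,"wy":0,"wz":0,"grip":0},{"dx":0,"dy":0,"dz":-0.02,"wx":0,"wy":0,"wz":0,"grip":0}]'; python3 -m jog '[{"dx":0,"dy":0,"dz":0,"wx":0,"wy":0,"wz":0,"grip":0},{"dx":0,"dy":0,"dz":0,"wx":0,"wy":0,"wz":0,"grip":0},{"dx":0,"dy":0,"dz":0,"wx":0,"wy":0,"wz":0,"grip":0}]'
```

```text
time_s: 9.05
ee_pos: [598.9, -222.0, 36.8]
ee_rot: [-179.8, 0.0, 68.1]
force: [-0.1, 0.2, 0.5]
gripper_width: 45.5
time_s: 9.35
ee_pos: [601.3, -220.8, 41.3]
ee_rot: [179.8, 0.0, 68.2]
force: [-0.3, 0.1, -0.1]
gripper_width: 45.6
```

```bash
python3 -m jog '[{"dx":-0.0005,"dy":-0.0002,"dz":-0.015,"wx":0,"wy":0,"wz":0,"grip":0},{"dx":0,"dy":0,"dz":-0.012,"wx":0,"wy":0,"wz":0,"grip":0},{"dx":0,"dy":0,"dz":-0.008,"wx":0,"wy":0,"wz":0,"grip":0},{"dx":0,"dy":0,"dz":0,"wx":0,"wy":0,"wz":0,"grip":0.3},{"dx":0,"dy":0,"dz":0,"wx":0,"wy":0,"wz":0,"grip":1},{"dx":0,"dy":0,"dz":0,"wx":0,"wy":0,"wz":0,"grip":1},{"dx":0,"dy":0,"dz":0,"wx":0,"wy":0,"wz":0,"grip":1},{"dx":0,"dy":0,"dz":0,"wx":0,"wy":0,"wz":0,"grip":1},{"dx":0,"dy":0,"dz":0,"wx":0,"wy":0,"wz":0,"grip":1}]' 6;  python3 -m jog '[{"dx":0,"dy":0,"dz":0,"wx":0,"wy":0,"wz":0,"grip":1},{"dx":0,"dy":0,"dz":0,"wx":0,"wy":0,"wz":0,"grip":1},{"dx":0,"dy":0,"dz":0.01,"wx":0,"wy":0,"wz":0,"grip":1},{"dx":0,"dy":0,"dz":0.02,"wx":0,"wy":0,"wz":0,"grip":1},{"dx":0,"dy":0,"dz":0.03,"wx":0,"wy":0,"wz":0,"grip":1},{"dx":0,"dy":0,"dz":0.03,"wx":0,"wy":0,"wz":0,"grip":1},{"dx":0,"dy":0,"dz":0.02,"wx":0,"wy":0,"wz":0,"grip":1},{"dx":0,"dy":0,"dz":0.01,"wx":0,"wy":0,"wz":0,"grip":1},{"dx":0,"dy":0,"dz":0.003,"wx":0,"wy":0,"wz":0,"grip":1},{"dx":0,"dy":0,"dz":0.0,"wx":0,"wy":0,"wz":0,"grip":1}]' 20
```

```text
time_s: 10.25
ee_pos: [599.9, -219.9, 5.0]
ee_rot: [180.0, -0.0, 68.3]
force: [0.5, 0.3, 0.8]
gripper_width: 22.1
time_s: 11.25
ee_pos: [599.3, -219.7, 127.5]
ee_rot: [-180.0, 0.0, 68.3]
force: [-0.3, 0.6, -0.2]
gripper_width: 21.6
```

```bash
python3 -m jog '[{"dx":-0.005,"dy":0.02,"dz":0,"wx":0,"wy":0,"wz":0,"grip":1},{"dx":-0.005,"dy":0.035,"dz":0,"wx":0,"wy":0,"wz":0,"grip":1},{"dx":-0.005,"dy":0.04,"dz":0,"wx":0,"wy":0,"wz":0,"grip":1},{"dx":-0.005,"dy":0.04,"dz":0,"wx":0,"wy":0,"wz":0,"grip":1},{"dx":-0.005,"dy":0.04,"dz":0,"wx":0,"wy":0,"wz":0,"grip":1},{"dx":-0.005,"dy":0.04,"dz":0,"wx":0,"wy":0,"wz":0,"grip":1},{"dx":-0.005,"dy":0.035,"dz":0,"wx":0,"wy":0,"wz":0,"grip":1},{"dx":-0.005,"dy":0.0213,"dz":0,"wx":0,"wy":0,"wz":0,"grip":1},{"dx":0,"dy":0,"dz":0,"wx":0,"wy":0,"wz":0,"grip":1},{"dx":0,"dy":0,"dz":0,"wx":0,"wy":0,"wz":0,"grip":1}]'; python3 -m jog '[{"dx":0,"dy":0,"dz":0,"wx":0,"wy":0,"wz":0,"grip":1},{"dx":0,"dy":0,"dz":0,"wx":0,"wy":0,"wz":0,"grip":1}]'
python3 - <<'E'
from h import *
grab('side','s3');p=env.state()['ee_pos'];print(p)
cv2.imwrite('pics/c4.png',cv2.resize(cv2.imread('pics/s3.png')[140:260,235:375],None,fx=4.5,fy=4.5,interpolation=cv2.INTER_CUBIC))
E
```

```text
time_s: 12.25
ee_pos: [558.6, 52.1, 127.0]
ee_rot: [-179.9, 0.1, 68.4]
force: [0.7, 0.3, -0.1]
gripper_width: 21.6
time_s: 12.45
ee_pos: [559.7, 50.6, 127.6]
ee_rot: [-180.0, 0.0, 68.2]
force: [-0.3, -0.4, -0.7]
gripper_width: 21.7
[559.74777248  50.55950192 127.65489911]
```

View pics/c4.png

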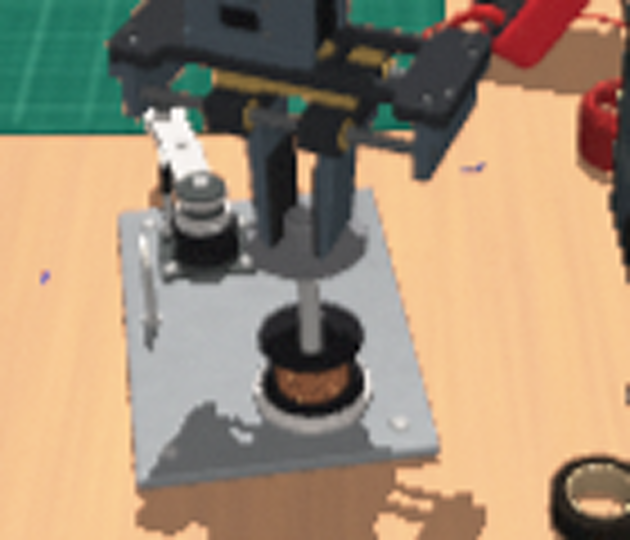

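The crop shows the disc level, held by its hub. Its centre column (about 304) matches the spindle column (about 304). Now I lower it slowly, watching the force.

```bash
python3 -m jog '[{"dx":-0.0003,"dy":0.0009,"dz":-0.008,"wx":0,"wy":0,"wz":0,"grip":1},{"dx":0,"dy":0,"dz":-0.008,"wx":0,"wy":0,"wz":0,"grip":1},{"dx":0,"dy":0,"dz":-0.004,"wx":0,"wy":0,"wz":0,"grip":1},{"dx":0,"dy":0,"dz":0,"wx":0,"wy":0,"wz":0,"grip":1}]'; python3 -m jog '[{"dx":0,"dy":0,"dz":-0.004,"wx":0,"wy":0,"wz":0,"grip":1},{"dx":0,"dy":0,"dz":0,"wx":0,"wy":0,"wz":0,"grip":1},{"dx":0,"dy":0,"dz":0,"wx":0,"wy":0,"wz":0,"grip":1}]';  python3 -m jog '[{"dx":0,"dy":0,"dz":-0.004,"wx":0,"wy":0,"wz":0,"grip":1},{"dx":0,"dy":0,"dz":0,"wx":0,"wy":0,"wz":0,"grip":1},{"dx":0,"dy":0,"dz":0,"wx":0,"wy":0,"wz":0,"grip":1}]'
```

```text
time_s: 12.9
ee_pos: [558.7, 52.1, 106.7]
ee_rot: [-179.9, 0.1, 68.3]
force: [-0.9, -0.5, 0.7]
gripper_width: 21.5
time_s: 13.2
ee_pos: [559.5, 52.3, 103.9]
ee_rot: [180.0, -0.0, 68.3]
force: [0.3, -0.1, 0.0]
gripper_width: 21.6
time_s: 13.5
ee_pos: [559.4, 52.4, 99.8]
ee_rot: [-180.0, 0.0, 68.3]
force: [0.0, 0.2, -1.1]
gripper_width: 21.9
```

```bash
python3 -m jog '[{"dx":0,"dy":-0.0004,"dz":-0.003,"wx":0,"wy":0,"wz":0,"grip":1},{"dx":0,"dy":0,"dz":0,"wx":0,"wy":0,"wz":0,"grip":1},{"dx":0,"dy":0,"dz":0,"wx":0,"wy":0,"wz":0,"grip":1}]'; python3 -m jog '[{"dx":0,"dy":0,"dz":-0.003,"wx":0,"wy":0,"wz":0,"grip":1},{"dx":0,"dy":0,"dz":0,"wx":0,"wy":0,"wz":0,"grip":1},{"dx":0,"dy":0,"dz":0,"wx":0,"wy":0,"wz":0,"grip":1}]'; python3 - <<'E'
from h import *
s=env.state();print(s['force'],s['torque'])
E
```

```text
time_s: 13.8
ee_pos: [559.4, 51.9, 96.7]
ee_rot: [-180.0, 0.0, 68.3]
force: [-1.2, -0.1, -0.7]
gripper_width: 21.6
time_s: 14.1
ee_pos: [559.3, 52.0, 93.7]
ee_rot: [-180.0, 0.0, 68.3]
force: [-0.1, 0.1, 0.4]
gripper_width: 21.8
[-0.0929294   0.12059366  0.35201139] [-0.07959843  0.12746229  0.0347338 ]
```

The underside is about 8 mm below the tip with no force, so it is threaded freely. Lowering further.

```bash
python3 -m jog '[{"dx":0,"dy":0,"dz":-0.008,"wx":0,"wy":0,"wz":0,"grip":1},{"dx":0,"dy":0,"dz":-0.008,"wx":0,"wy":0,"wz":0,"grip":1},{"dx":0,"dy":0,"dz":-0.007,"wx":0,"wy":0,"wz":0,"grip":1},{"dx":0,"dy":0,"dz":-0.003,"wx":0,"wy":0,"wz":0,"grip":1},{"dx":0,"dy":0,"dz":0,"wx":0,"wy":0,"wz":0,"grip":1},{"dx":0,"dy":0,"dz":0,"wx":0,"wy":0,"wz":0,"grip":1}]'; python3 -m jog '[{"dx":0,"dy":0,"dz":-0.003,"wx":0,"wy":0,"wz":0,"grip":1},{"dx":0,"dy":0,"dz":0,"wx":0,"wy":0,"wz":0,"grip":1},{"dx":0,"dy":0,"dz":0,"wx":0,"wy":0,"wz":0,"grip":1}]'; python3 -m jog '[{"dx":0,"dy":0,"dz":-0.0025,"wx":0,"wy":0,"wz":0,"grip":1},{"dx":0,"dy":0,"dz":0,"wx":0,"wy":0,"wz":0,"grip":1},{"dx":0,"dy":0,"dz":0,"wx":0,"wy":0,"wz":0,"grip":1}]'
```

```text
time_s: 14.7
ee_pos: [559.5, 51.9, 67.9]
ee_rot: [180.0, -0.0, 68.3]
force: [0.0, 0.4, -0.9]
gripper_width: 21.7
time_s: 15.0
ee_pos: [559.4, 51.9, 64.9]
ee_rot: [180.0, -0.0, 68.3]
force: [0.1, 0.1, -0.6]
gripper_width: 22.0
time_s: 15.3
ee_pos: [559.3, 51.9, 62.3]
ee_rot: [-180.0, 0.0, 68.3]
force: [0.6, -0.4, -0.7]
gripper_width: 22.0
```

```bash
python3 -m jog '[{"dx":0,"dy":0,"dz":-0.001,"wx":0,"wy":0,"wz":0,"grip":1},{"dx":0,"dy":0,"dz":0,"wx":0,"wy":0,"wz":0,"grip":1},{"dx":0,"dy":0,"dz":0,"wx":0,"wy":0,"wz":0,"grip":1}]'; python3 -m jog '[{"dx":0,"dy":0,"dz":-0.0008,"wx":0,"wy":0,"wz":0,"grip":1},{"dx":0,"dy":0,"dz":0,"wx":0,"wy":0,"wz":0,"grip":1},{"dx":0,"dy":0,"dz":0,"wx":0,"wy":0,"wz":0,"grip":1}]'
```

```text
time_s: 15.6
ee_pos: [559.4, 51.9, 61.3]
ee_rot: [180.0, 0.0, 68.3]
force: [-0.1, -0.1, -1.2]
gripper_width: 22.2
time_s: 15.9
ee_pos: [559.5, 52.0, 61.0]
ee_rot: [180.0, -0.0, 68.3]
force: [-1.7, -0.3, 4.3]
gripper_width: 21.8
```

Contact is at +4.3 N with TCP 61.0, so the underside is about 56 mm and the disc is seated. Release and rise.

```bash
python3 -m jog '[{"dx":0,"dy":0,"dz":0,"wx":0,"wy":0,"wz":0,"grip":0.3},{"dx":0,"dy":0,"dz":0,"wx":0,"wy":0,"wz":0,"grip":0},{"dx":0,"dy":0,"dz":0,"wx":0,"wy":0,"wz":0,"grip":0},{"dx":0,"dy":0,"dz":0.003,"wx":0,"wy":0,"wz":0,"grip":0},{"dx":0,"dy":0,"dz":0.015,"wx":0,"wy":0,"wz":0,"grip":0},{"dx":0,"dy":0,"dz":0.03,"wx":0,"wy":0,"wz":0,"grip":0},{"dx":0,"dy":0,"dz":0.03,"wx":0,"wy":0,"wz":0,"grip":-1},{"dx":0,"dy":0,"dz":0.03,"wx":0,"wy":0,"wz":0,"grip":-1},{"dx":0,"dy":0,"dz":0.01,"wx":0,"wy":0,"wz":0,"grip":-1},{"dx":0,"dy":0,"dz":0.0,"wx":0,"wy":0,"wz":0,"grip":-1}]'
python3 - <<'E'
from h import *
grab('side','s4');p=env.state()['ee_pos'];print(p)
cv2.imwrite('pics/c5.png',cv2.resize(cv2.imread('pics/s4.png')[140:260,235:375],None,fx=4.5,fy=4.5,interpolation=cv2.INTER_CUBIC))
E
```

```text
time_s: 16.9
ee_pos: [560.2, 52.0, 179.8]
ee_rot: [179.8, -0.1, 68.3]
force: [-0.6, 0.8, -0.8]
gripper_width: 74.8
[559.22520786  51.92219464 178.21237596]
```

View pics/c5.png

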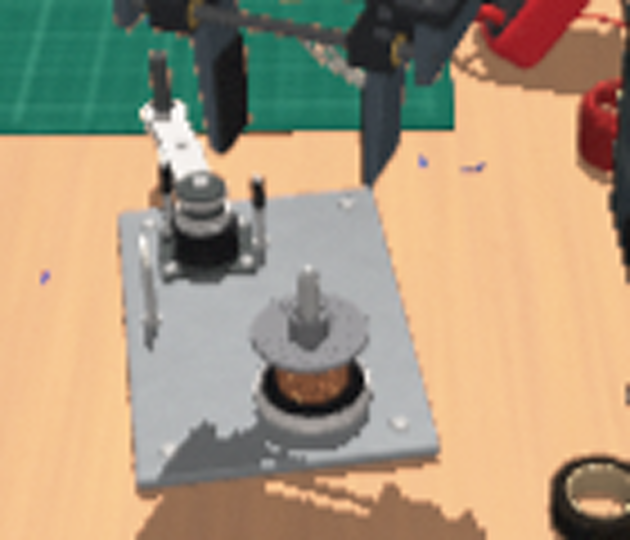

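The crop shows the disc lying flat on the loaded reel, hub up, spindle through the bore. Now the spare reel, turning to yaw 158 on the way for the first of two crossed grips.

```bash
python3 -m jog '[{"dx":-0.008,"dy":-0.013,"dz":0,"wx":0,"wy":0,"wz":0.12,"grip":-1},{"dx":-0.014,"dy":-0.022,"dz":0,"wx":0,"wy":0,"wz":0.145,"grip":-1},{"dx":-0.014,"dy":-0.022,"dz":0,"wx":0,"wy":0,"wz":0.145,"grip":-1},{"dx":-0.014,"dy":-0.022,"dz":0,"wx":0,"wy":0,"wz":0.145,"grip":-1},{"dx":-0.014,"dy":-0.022,"dz":0,"wx":0,"wy":0,"wz":0.145,"grip":-1},{"dx":-0.014,"dy":-0.022,"dz":0,"wx":0,"wy":0,"wz":0.145,"grip":-1},{"dx":-0.014,"dy":-0.022,"dz":0,"wx":0,"wy":0,"wz":0.145,"grip":-1},{"dx":-0.014,"dy":-0.022,"dz":0,"wx":0,"wy":0,"wz":0.145,"grip":-1},{"dx":-0.014,"dy":-0.022,"dz":0,"wx":0,"wy":0,"wz":0.145,"grip":-1},{"dx":-0.014,"dy":-0.022,"dz":0,"wx":0,"wy":0,"wz":0.145,"grip":-1}]'; python3 -m jog '[{"dx":-0.0077,"dy":-0.0106,"dz":-0.03,"wx":0,"wy":0,"wz":0.145,"grip":-1},{"dx":0,"dy":0,"dz":-0.04,"wx":0,"wy":0,"wz":0,"grip":-1},{"dx":0,"dy":0,"dz":-0.03,"wx":0,"wy":0,"wz":0,"grip":-1},{"dx":0,"dy":0,"dz":-0.018,"wx":0,"wy":0,"wz":0,"grip":-1},{"dx":0,"dy":0,"dz":0,"wx":0,"wy":0,"wz":0,"grip":-1},{"dx":0,"dy":0,"dz":0,"wx":0,"wy":0,"wz":0,"grip":-1},{"dx":0,"dy":0,"dz":0,"wx":0,"wy":0,"wz":0,"grip":-1},{"dx":0,"dy":0,"dz":0,"wx":0,"wy":0,"wz":0,"grip":-1}]'
```

```text
time_s: 17.95
ee_pos: [423.5, -159.4, 176.5]
ee_rot: [-180.0, -0.2, 150.3]
force: [0.2, -0.3, -0.7]
gripper_width: 91.3
time_s: 18.75
ee_pos: [418.4, -169.9, 61.4]
ee_rot: [180.0, 0.1, 158.2]
force: [-0.1, 0.2, 0.4]
gripper_width: 91.2
```

```bash
python3 -m jog '[{"dx":-0.0005,"dy":0,"dz":-0.02,"wx":0,"wy":0,"wz":0,"grip":-1},{"dx":0,"dy":0,"dz":-0.02,"wx":0,"wy":0,"wz":0,"grip":-1},{"dx":0,"dy":0,"dz":-0.011,"wx":0,"wy":0,"wz":0,"grip":-1},{"dx":0,"dy":0,"dz":-0.004,"wx":0,"wy":0,"wz":0,"grip":-1},{"dx":0,"dy":0,"dz":0,"wx":0,"wy":0,"wz":0,"grip":-0.6},{"dx":0,"dy":0,"dz":0,"wx":0,"wy":0,"wz":0,"grip":1},{"dx":0,"dy":0,"dz":0,"wx":0,"wy":0,"wz":0,"grip":1},{"dx":0,"dy":0,"dz":0,"wx":0,"wy":0,"wz":0,"grip":1},{"dx":0,"dy":0,"dz":0,"wx":0,"wy":0,"wz":0,"grip":1},{"dx":0,"dy":0,"dz":0,"wx":0,"wy":0,"wz":0,"grip":1}]' 8
```

```text
time_s: 19.75
ee_pos: [417.6, -169.9, 6.1]
ee_rot: [-180.0, 0.1, 158.2]
force: [-0.1, 0.8, 4.1]
gripper_width: 61.0
```

Opening 61 mm matches the reel (60). Release, rise, turn -90° and grip again.

```bash
python3 -m jog '[{"dx":0,"dy":0,"dz":0,"wx":0,"wy":0,"wz":0,"grip":-1},{"dx":0,"dy":0,"dz":0,"wx":0,"wy":0,"wz":0,"grip":-1},{"dx":0,"dy":0,"dz":0,"wx":0,"wy":0,"wz":0,"grip":-1},{"dx":0,"dy":0,"dz":0.02,"wx":0,"wy":0,"wz":0,"grip":-1},{"dx":0,"dy":0,"dz":0.025,"wx":0,"wy":0,"wz":-0.12,"grip":-1},{"dx":0,"dy":0,"dz":0,"wx":0,"wy":0,"wz":-0.145,"grip":-1},{"dx":0,"dy":0,"dz":0,"wx":0,"wy":0,"wz":-0.145,"grip":-1},{"dx":0,"dy":0,"dz":0,"wx":0,"wy":0,"wz":-0.145,"grip":-1},{"dx":0,"dy":0,"dz":0,"wx":0,"wy":0,"wz":-0.145,"grip":-1},{"dx":0,"dy":0,"dz":0,"wx":0,"wy":0,"wz":-0.145,"grip":-1}]'; python3 -m jog '[{"dx":0,"dy":0,"dz":0,"wx":0,"wy":0,"wz":-0.145,"grip":-1},{"dx":0,"dy":0,"dz":0,"wx":0,"wy":0,"wz":-0.145,"grip":-1},{"dx":0,"dy":0,"dz":0,"wx":0,"wy":0,"wz":-0.145,"grip":-1},{"dx":0,"dy":0,"dz":0,"wx":0,"wy":0,"wz":-0.145,"grip":-1},{"dx":0,"dy":0,"dz":0,"wx":0,"wy":0,"wz":-0.145,"grip":-1},{"dx":0,"dy":0,"dz":0,"wx":0,"wy":0,"wz":0,"grip":-1},{"dx":0,"dy":0,"dz":0,"wx":0,"wy":0,"wz":0,"grip":-1}]'
```

```text
time_s: 20.75
ee_pos: [417.0, -169.5, 50.4]
ee_rot: [-180.0, -0.0, 109.5]
force: [0.1, 0.1, -0.5]
gripper_width: 91.3
time_s: 21.45
ee_pos: [417.1, -169.6, 50.4]
ee_rot: [-180.0, -0.0, 68.5]
force: [0.1, 1.2, -0.4]
gripper_width: 91.2
```

```bash
python3 -m jog '[{"dx":0,"dy":0,"dz":-0.02,"wx":0,"wy":0,"wz":0,"grip":-1},{"dx":0,"dy":0,"dz":-0.018,"wx":0,"wy":0,"wz":0,"grip":-1},{"dx":0,"dy":0,"dz":-0.007,"wx":0,"wy":0,"wz":0,"grip":-1},{"dx":0,"dy":0,"dz":0,"wx":0,"wy":0,"wz":0,"grip":-0.6},{"dx":0,"dy":0,"dz":0,"wx":0,"wy":0,"wz":0,"grip":1},{"dx":0,"dy":0,"dz":0,"wx":0,"wy":0,"wz":0,"grip":1},{"dx":0,"dy":0,"dz":0,"wx":0,"wy":0,"wz":0,"grip":1},{"dx":0,"dy":0,"dz":0,"wx":0,"wy":0,"wz":0,"grip":1},{"dx":0,"dy":0,"dz":0,"wx":0,"wy":0,"wz":0,"grip":1}]' 8; python3 -m jog '[{"dx":0,"dy":0,"dz":0,"wx":0,"wy":0,"wz":0,"grip":1},{"dx":0,"dy":0,"dz":0,"wx":0,"wy":0,"wz":0,"grip":1}]' 25
```

```text
time_s: 22.35
ee_pos: [417.7, -169.9, 6.1]
ee_rot: [179.9, 0.0, 68.3]
force: [-0.5, 0.2, 4.2]
gripper_width: 58.3
time_s: 22.55
ee_pos: [417.7, -169.8, 6.1]
ee_rot: [179.9, 0.0, 68.3]
force: [0.5, -0.1, 5.7]
gripper_width: 58.5
```

```bash
python3 -m jog '[{"dx":0,"dy":0,"dz":0.005,"wx":0,"wy":0,"wz":0,"grip":1},{"dx":0,"dy":0,"dz":0.015,"wx":0,"wy":0,"wz":0,"grip":1},{"dx":0,"dy":0,"dz":0.03,"wx":0,"wy":0,"wz":0,"grip":1},{"dx":0,"dy":0,"dz":0.035,"wx":0,"wy":0,"wz":0,"grip":1},{"dx":0,"dy":0,"dz":0.025,"wx":0,"wy":0,"wz":0,"grip":1},{"dx":0.005,"dy":0.008,"dz":0.012,"wx":0,"wy":0,"wz":0,"grip":1},{"dx":0.015,"dy":0.0235,"dz":0,"wx":0,"wy":0,"wz":0,"grip":1},{"dx":0.018,"dy":0.028,"dz":0,"wx":0,"wy":0,"wz":0,"grip":1},{"dx":0.018,"dy":0.028,"dz":0,"wx":0,"wy":0,"wz":0,"grip":1},{"dx":0.018,"dy":0.028,"dz":0,"wx":0,"wy":0,"wz":0,"grip":1}]'; python3 -m jog '[{"dx":0.018,"dy":0.028,"dz":0,"wx":0,"wy":0,"wz":0,"grip":1},{"dx":0.018,"dy":0.028,"dz":0,"wx":0,"wy":0,"wz":0,"grip":1},{"dx":0.016,"dy":0.025,"dz":0,"wx":0,"wy":0,"wz":0,"grip":1},{"dx":0.011,"dy":0.0175,"dz":0,"wx":0,"wy":0,"wz":0,"grip":1},{"dx":0.0045,"dy":0.007,"dz":0,"wx":0,"wy":0,"wz":0,"grip":1},{"dx":0,"dy":0,"dz":0,"wx":0,"wy":0,"wz":0,"grip":1},{"dx":0,"dy":0,"dz":0,"wx":0,"wy":0,"wz":0,"grip":1},{"dx":0,"dy":0,"dz":0,"wx":0,"wy":0,"wz":0,"grip":1}]'
python3 - <<'E'
from h import *
grab('side','s5');p=env.state();print(p['ee_pos'],p['gripper_width'])
cv2.imwrite('pics/c6.png',cv2.resize(cv2.imread('pics/s5.png')[140:260,235:375],None,fx=4.5,fy=4.5,interpolation=cv2.INTER_CUBIC))
E
```

```text
time_s: 23.55
ee_pos: [491.1, -53.0, 127.3]
ee_rot: [-179.9, 0.0, 68.3]
force: [-0.3, 0.0, -1.5]
gripper_width: 58.2
time_s: 24.35
ee_pos: [557.9, 50.3, 127.5]
ee_rot: [-180.0, 0.0, 68.2]
force: [0.2, -0.1, -1.3]
gripper_width: 57.9
[558.05712995  50.37394253 127.56599544] 57.777564483900456
```

View pics/c6.png

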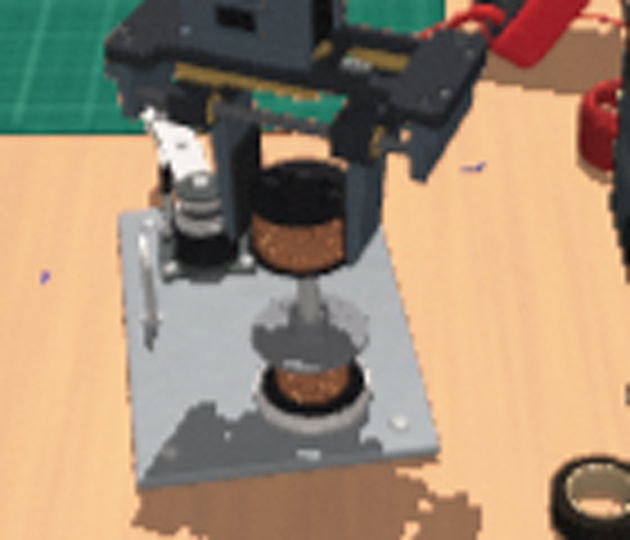

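The crop shows the reel upright between the fingers above the disc, spindle column at about 304. Correct by (+1.2,+1.2) mm and lower.

```bash
python3 -m jog '[{"dx":0.0012,"dy":0.0012,"dz":-0.005,"wx":0,"wy":0,"wz":0,"grip":1},{"dx":0,"dy":0,"dz":-0.01,"wx":0,"wy":0,"wz":0,"grip":1},{"dx":0,"dy":0,"dz":-0.01,"wx":0,"wy":0,"wz":0,"grip":1},{"dx":0,"dy":0,"dz":-0.01,"wx":0,"wy":0,"wz":0,"grip":1},{"dx":0,"dy":0,"dz":-0.005,"wx":0,"wy":0,"wz":0,"grip":1},{"dx":0,"dy":0,"dz":0,"wx":0,"wy":0,"wz":0,"grip":1},{"dx":0,"dy":0,"dz":0,"wx":0,"wy":0,"wz":0,"grip":1}]'; python3 -m jog '[{"dx":0,"dy":0,"dz":-0.004,"wx":0,"wy":0,"wz":0,"grip":1},{"dx":0,"dy":0,"dz":0,"wx":0,"wy":0,"wz":0,"grip":1},{"dx":0,"dy":0,"dz":0,"wx":0,"wy":0,"wz":0,"grip":1}]'; python3 -m jog '[{"dx":0,"dy":0,"dz":-0.003,"wx":0,"wy":0,"wz":0,"grip":1},{"dx":0,"dy":0,"dz":0,"wx":0,"wy":0,"wz":0,"grip":1},{"dx":0,"dy":0,"dz":0,"wx":0,"wy":0,"wz":0,"grip":1}]'
```

```text
time_s: 25.1
ee_pos: [560.0, 52.6, 87.5]
ee_rot: [180.0, 0.0, 68.3]
force: [0.4, 0.4, -2.5]
gripper_width: 58.4
time_s: 25.4
ee_pos: [559.9, 52.6, 83.6]
ee_rot: [180.0, -0.0, 68.3]
force: [0.0, 0.7, -1.6]
gripper_width: 58.1
time_s: 25.7
ee_pos: [559.8, 52.5, 80.5]
ee_rot: [-180.0, 0.0, 68.3]
force: [-1.0, -0.0, -2.3]
gripper_width: 58.2
```

```bash
python3 -m jog '[{"dx":-0.0004,"dy":-0.0008,"dz":0,"wx":0,"wy":0,"wz":0,"grip":1},{"dx":0,"dy":0,"dz":-0.002,"wx":0,"wy":0,"wz":0,"grip":1},{"dx":0,"dy":0,"dz":0,"wx":0,"wy":0,"wz":0,"grip":1},{"dx":0,"dy":0,"dz":0,"wx":0,"wy":0,"wz":0,"grip":1}]'; python3 -m jog '[{"dx":0,"dy":0,"dz":-0.002,"wx":0,"wy":0,"wz":0,"grip":1},{"dx":0,"dy":0,"dz":0,"wx":0,"wy":0,"wz":0,"grip":1},{"dx":0,"dy":0,"dz":0,"wx":0,"wy":0,"wz":0,"grip":1}]'
```

```text
time_s: 26.1
ee_pos: [559.5, 51.7, 78.5]
ee_rot: [-180.0, 0.0, 68.3]
force: [0.3, -0.0, -2.7]
gripper_width: 58.1
time_s: 26.4
ee_pos: [559.5, 51.7, 76.5]
ee_rot: [-180.0, 0.0, 68.3]
force: [0.1, -0.4, -2.4]
gripper_width: 58.2
```

It's past the hub top with no contact. Continuing.

```bash
python3 -m jog '[{"dx":0,"dy":0,"dz":-0.004,"wx":0,"wy":0,"wz":0,"grip":1},{"dx":0,"dy":0,"dz":-0.004,"wx":0,"wy":0,"wz":0,"grip":1},{"dx":0,"dy":0,"dz":0,"wx":0,"wy":0,"wz":0,"grip":1},{"dx":0,"dy":0,"dz":0,"wx":0,"wy":0,"wz":0,"grip":1}]'; python3 -m jog '[{"dx":0,"dy":0,"dz":-0.0015,"wx":0,"wy":0,"wz":0,"grip":1},{"dx":0,"dy":0,"dz":0,"wx":0,"wy":0,"wz":0,"grip":1},{"dx":0,"dy":0,"dz":0,"wx":0,"wy":0,"wz":0,"grip":1}]'; python3 -m jog '[{"dx":0,"dy":0,"dz":-0.001,"wx":0,"wy":0,"wz":0,"grip":1},{"dx":0,"dy":0,"dz":0,"wx":0,"wy":0,"wz":0,"grip":1},{"dx":0,"dy":0,"dz":0,"wx":0,"wy":0,"wz":0,"grip":1}]'
```

```text
time_s: 26.8
ee_pos: [559.4, 51.7, 68.3]
ee_rot: [-180.0, 0.0, 68.3]
force: [-1.3, -0.1, -2.0]
gripper_width: 58.2
time_s: 27.1
ee_pos: [559.5, 51.7, 67.1]
ee_rot: [180.0, -0.0, 68.3]
force: [0.3, -0.0, -1.1]
gripper_width: 58.4
time_s: 27.4
ee_pos: [559.7, 51.7, 66.2]
ee_rot: [180.0, -0.0, 68.3]
force: [0.5, -0.2, -1.3]
gripper_width: 58.5
```

```bash
python3 -m jog '[{"dx":0,"dy":0,"dz":-0.0007,"wx":0,"wy":0,"wz":0,"grip":1},{"dx":0,"dy":0,"dz":0,"wx":0,"wy":0,"wz":0,"grip":1},{"dx":0,"dy":0,"dz":0,"wx":0,"wy":0,"wz":0,"grip":1}]'
```

```text
time_s: 27.7
ee_pos: [559.7, 51.8, 66.1]
ee_rot: [180.0, -0.0, 68.3]
force: [-1.6, -0.3, 5.3]
gripper_width: 58.3
```

Contact is +5.3 N (was about -2), at TCP 66.1, so the underside is about 60 mm. It's seated. Open and rise.

```bash
python3 -m jog '[{"dx":0,"dy":0,"dz":0,"wx":0,"wy":0,"wz":0,"grip":-0.6},{"dx":0,"dy":0,"dz":0,"wx":0,"wy":0,"wz":0,"grip":-1},{"dx":0,"dy":0,"dz":0,"wx":0,"wy":0,"wz":0,"grip":-1},{"dx":0,"dy":0,"dz":0,"wx":0,"wy":0,"wz":0,"grip":-1},{"dx":0,"dy":0,"dz":0.015,"wx":0,"wy":0,"wz":0,"grip":-1},{"dx":0,"dy":0,"dz":0.03,"wx":0,"wy":0,"wz":0,"grip":-1},{"dx":0,"dy":0,"dz":0.03,"wx":0,"wy":0,"wz":0,"grip":-1},{"dx":0,"dy":0,"dz":0.03,"wx":0,"wy":0,"wz":0,"grip":-1},{"dx":0,"dy":0,"dz":0.01,"wx":0,"wy":0,"wz":0,"grip":-1},{"dx":0,"dy":0,"dz":0,"wx":0,"wy":0,"wz":0,"grip":-1}]'
python3 - <<'E'
from h import *
grab('side','s6');p=env.state();print(p['ee_pos'],p['gripper_width'])
cv2.imwrite('pics/c7.png',cv2.resize(cv2.imread('pics/s6.png')[140:260,235:375],None,fx=4.5,fy=4.5,interpolation=cv2.INTER_CUBIC))
E
```

```text
time_s: 28.7
ee_pos: [560.3, 51.8, 181.4]
ee_rot: [179.8, -0.1, 68.3]
force: [0.7, 0.5, -1.2]
gripper_width: 91.2
[559.26914318  51.72869087 179.86316542] 91.35731551616854
```

View pics/c7.png

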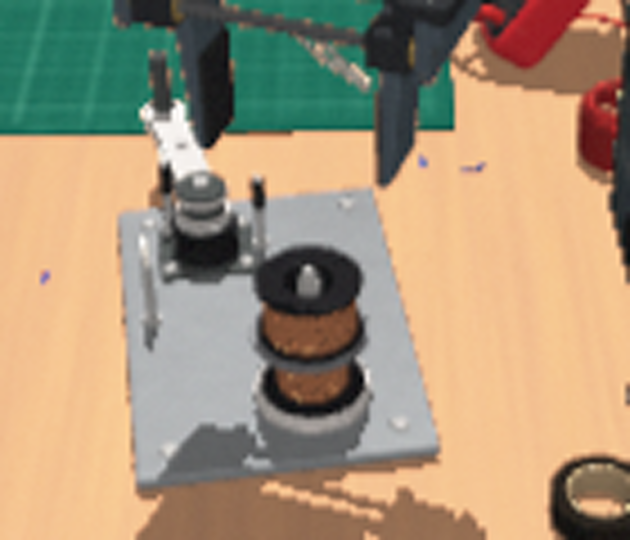

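The crop shows the reel flat on the disc with the spindle tip centred in its bore, and the tension arm still at rest. The finger post is estimated at (459,276.5) (plate geometry 458.4,278.2; image 459.3,274.3). I'm moving above it with the jaws along the swing direction (yaw 108).

```bash
python3 -m jog '[{"dx":-0.008,"dy":0.018,"dz":0,"wx":0,"wy":0,"wz":0.1,"grip":0},{"dx":-0.014,"dy":0.0315,"dz":0,"wx":0,"wy":0,"wz":0.1,"grip":0},{"dx":-0.0155,"dy":0.035,"dz":0,"wx":0,"wy":0,"wz":0.1,"grip":0},{"dx":-0.0155,"dy":0.035,"dz":0,"wx":0,"wy":0,"wz":0.1,"grip":0},{"dx":-0.0155,"dy":0.035,"dz":0,"wx":0,"wy":0,"wz":0.1,"grip":0},{"dx":-0.0155,"dy":0.035,"dz":0,"wx":0,"wy":0,"wz":0.1,"grip":0},{"dx":-0.011,"dy":0.024,"dz":0,"wx":0,"wy":0,"wz":0.1,"grip":0},{"dx":-0.005,"dy":0.011,"dz":-0.02,"wx":0,"wy":0,"wz":0,"grip":0},{"dx":0,"dy":0,"dz":-0.03,"wx":0,"wy":0,"wz":0,"grip":0},{"dx":0,"dy":0,"dz":-0.015,"wx":0,"wy":0,"wz":0,"grip":0}]';python3 -m jog '[{"dx":0,"dy":0,"dz":0,"wx":0,"wy":0,"wz":0,"grip":0},{"dx":0,"dy":0,"dz":0,"wx":0,"wy":0,"wz":0,"grip":0},{"dx":0,"dy":0,"dz":0,"wx":0,"wy":0,"wz":0,"grip":0}]'
```

```text
time_s: 29.75
ee_pos: [456.7, 275.4, 111.0]
ee_rot: [-179.6, 0.1, 108.5]
force: [-0.6, 0.5, 0.9]
gripper_width: 45.3
time_s: 30.05
ee_pos: [460.0, 276.3, 115.7]
ee_rot: [179.9, -0.0, 108.4]
force: [0.6, -0.3, 0.6]
gripper_width: 45.7
```

```bash
python3 -m jog '[{"dx":0,"dy":0,"dz":-0.01,"wx":0,"wy":0,"wz":0,"grip":0},{"dx":0,"dy":0,"dz":-0.01,"wx":0,"wy":0,"wz":0,"grip":0},{"dx":0,"dy":0,"dz":0,"wx":0,"wy":0,"wz":0,"grip":0}]';python3 -m jog '[{"dx":0,"dy":0,"dz":-0.01,"wx":0,"wy":0,"wz":0,"grip":0},{"dx":0,"dy":0,"dz":-0.01,"wx":0,"wy":0,"wz":0,"grip":0},{"dx":0,"dy":0,"dz":-0.007,"wx":0,"wy":0,"wz":0,"grip":0},{"dx":0,"dy":0,"dz":0,"wx":0,"wy":0,"wz":0,"grip":0},{"dx":0,"dy":0,"dz":0,"wx":0,"wy":0,"wz":0,"grip":0}]';python3 -m jog '[{"dx":0,"dy":0,"dz":0,"wx":0,"wy":0,"wz":0,"grip":0.5},{"dx":0,"dy":0,"dz":0,"wx":0,"wy":0,"wz":0,"grip":1},{"dx":0,"dy":0,"dz":0,"wx":0,"wy":0,"wz":0,"grip":1},{"dx":0,"dy":0,"dz":0,"wx":0,"wy":0,"wz":0,"grip":1},{"dx":0,"dy":0,"dz":0,"wx":0,"wy":0,"wz":0,"grip":1},{"dx":0,"dy":0,"dz":0,"wx":0,"wy":0,"wz":0,"grip":1},{"dx":0,"dy":0,"dz":0,"wx":0,"wy":0,"wz":0,"grip":1}]' 25
```

```text
time_s: 30.35
ee_pos: [458.4, 275.5, 93.8]
ee_rot: [-179.8, 0.0, 108.4]
force: [-0.3, 0.0, -0.0]
gripper_width: 45.7
time_s: 30.85
ee_pos: [459.5, 276.2, 68.1]
ee_rot: [-180.0, 0.0, 108.4]
force: [0.1, -0.0, 0.5]
gripper_width: 45.5
time_s: 31.55
ee_pos: [459.6, 276.3, 68.5]
ee_rot: [180.0, -0.0, 108.4]
force: [-0.5, 0.6, 1.6]
gripper_width: 12.6
```

Gripped: the opening is 12.6 mm against the post's 13. TCP is 98 mm from the pivot at 108°, as it should be. Swing on an arc about the pivot (490,183), turning the tool along.

```bash
python3 -m jog '[{"dx":0.0094,"dy":0.0025,"dz":0,"wx":0,"wy":0,"wz":-0.1,"grip":1},{"dx":0.0097,"dy":0.0016,"dz":0,"wx":0,"wy":0,"wz":-0.1,"grip":1},{"dx":0.0097,"dy":0.0007,"dz":0,"wx":0,"wy":0,"wz":-0.1,"grip":1},{"dx":0.0098,"dy":-0.0003,"dz":0,"wx":0,"wy":0,"wz":-0.1,"grip":1},{"dx":0.0097,"dy":-0.0013,"dz":0,"wx":0,"wy":0,"wz":-0.1,"grip":1},{"dx":0,"dy":0,"dz":0,"wx":0,"wy":0,"wz":0,"grip":1}]' 30; python3 -m jog '[{"dx":0.0095,"dy":-0.0023,"dz":0,"wx":0,"wy":0,"wz":-0.1,"grip":1},{"dx":0.0092,"dy":-0.0032,"dz":0,"wx":0,"wy":0,"wz":-0.1,"grip":1},{"dx":0.0089,"dy":-0.0041,"dz":0,"wx":0,"wy":0,"wz":-0.1,"grip":1},{"dx":0.0084,"dy":-0.005,"dz":0,"wx":0,"wy":0,"wz":-0.1,"grip":1},{"dx":0,"dy":0,"dz":0,"wx":0,"wy":0,"wz":0,"grip":1},{"dx":0,"dy":0,"dz":0,"wx":0,"wy":0,"wz":0,"grip":1}]'
```

```text
time_s: 32.15
ee_pos: [508.0, 279.7, 68.5]
ee_rot: [-180.0, -0.0, 79.7]
force: [-3.0, 1.2, 4.0]
gripper_width: 12.6
time_s: 32.75
ee_pos: [543.4, 265.9, 68.5]
ee_rot: [-180.0, -0.1, 57.0]
force: [-1.4, 4.8, 1.0]
gripper_width: 12.3
```

```bash
python3 -m jog '[{"dx":0.0079,"dy":-0.0058,"dz":0,"wx":0,"wy":0,"wz":-0.1,"grip":1},{"dx":0.0072,"dy":-0.0065,"dz":0,"wx":0,"wy":0,"wz":-0.1,"grip":1},{"dx":0,"dy":0,"dz":0,"wx":0,"wy":0,"wz":0,"grip":1},{"dx":0,"dy":0,"dz":0,"wx":0,"wy":0,"wz":0,"grip":1}]'; python3 -m jog '[{"dx":0.0035,"dy":-0.0038,"dz":0,"wx":0,"wy":0,"wz":-0.05,"grip":1},{"dx":0,"dy":0,"dz":0,"wx":0,"wy":0,"wz":0,"grip":1},{"dx":0,"dy":0,"dz":0,"wx":0,"wy":0,"wz":0,"grip":1}]'; python3 -m jog '[{"dx":0.0033,"dy":-0.0038,"dz":0,"wx":0,"wy":0,"wz":-0.05,"grip":1},{"dx":0,"dy":0,"dz":0,"wx":0,"wy":0,"wz":0,"grip":1},{"dx":0,"dy":0,"dz":0,"wx":0,"wy":0,"wz":0,"grip":1}]'
```

```text
time_s: 33.15
ee_pos: [558.8, 253.8, 68.6]
ee_rot: [-180.0, -0.1, 45.6]
force: [-1.3, 6.4, 0.9]
gripper_width: 12.6
time_s: 33.45
ee_pos: [562.3, 250.3, 68.6]
ee_rot: [-180.0, -0.1, 42.8]
force: [-0.2, 6.9, 0.6]
gripper_width: 12.4
time_s: 33.75
ee_pos: [565.6, 246.6, 68.5]
ee_rot: [-179.9, -0.1, 39.9]
force: [-0.3, 6.5, 1.3]
gripper_width: 12.5
```

```bash
python3 -m jog '[{"dx":0.0013,"dy":-0.0015,"dz":0,"wx":0,"wy":0,"wz":-0.02,"grip":1},{"dx":0,"dy":0,"dz":0,"wx":0,"wy":0,"wz":0,"grip":1},{"dx":0,"dy":0,"dz":0,"wx":0,"wy":0,"wz":0,"grip":1}]'; python3 -m jog '[{"dx":0.0013,"dy":-0.0015,"dz":0,"wx":0,"wy":0,"wz":-0.02,"grip":1},{"dx":0,"dy":0,"dz":0,"wx":0,"wy":0,"wz":0,"grip":1},{"dx":0,"dy":0,"dz":0,"wx":0,"wy":0,"wz":0,"grip":1}]'
```

```text
time_s: 34.05
ee_pos: [566.6, 245.3, 68.5]
ee_rot: [-179.9, -0.1, 38.7]
force: [-0.2, 7.0, 0.0]
gripper_width: 12.6
time_s: 34.35
ee_pos: [566.9, 245.1, 68.5]
ee_rot: [-179.8, -0.1, 37.6]
force: [-4.1, 11.4, 2.2]
gripper_width: 12.1
```

Force rose from 7 to 12 N and the TCP stopped advancing, so it's at the stop. Final check.

```bash
python3 -m jog '[{"dx":0,"dy":0,"dz":0,"wx":0,"wy":0,"wz":0,"grip":1},{"dx":0,"dy":0,"dz":0,"wx":0,"wy":0,"wz":0,"grip":1},{"dx":0,"dy":0,"dz":0,"wx":0,"wy":0,"wz":0,"grip":1},{"dx":0,"dy":0,"dz":0,"wx":0,"wy":0,"wz":0,"grip":1}]'; python3 - <<'E'
from h import *
grab('side','s7');grab('top','t7')
cv2.imwrite('pics/c8.png',cv2.resize(cv2.imread('pics/s7.png')[120:270,230:400],None,fx=3.9,fy=3.9,interpolation=cv2.INTER_CUBIC))
# seated reel top flange vs the spindle column, and the three things to leave
s=cv2.imread('pics/s7.png');e=blob(s,(288,180,320,212),lambda h:h[...,2]<60)
print(e[:2],onz('side',e[0]+BS,96))
a=cv2.imread('pics/top0.png');b=cv2.imread('pics/t7.png')
for n,(x0,y0,x1,y1) in dict(tweez=(178,184,224,214),tape=(355,140,380,164),pcb=(403,122,435,148)).items(): print(n,cv2.absdiff(a,b)[y0:y1,x0:x1].mean())
E
```

```text
time_s: 34.75
ee_pos: [566.8, 245.1, 68.5]
ee_rot: [-179.8, -0.1, 37.6]
force: [-3.5, 10.5, 2.2]
gripper_width: 12.1
(array([303.19486237, 202.04807472]), (14.596650123596191, 23.385902404785156)) [560.4340086   53.36281244  96.        ]
tweez 9.63792270531401
tape 9.178888888888888
pcb 8.461137820512821
```

View pics/c8.png

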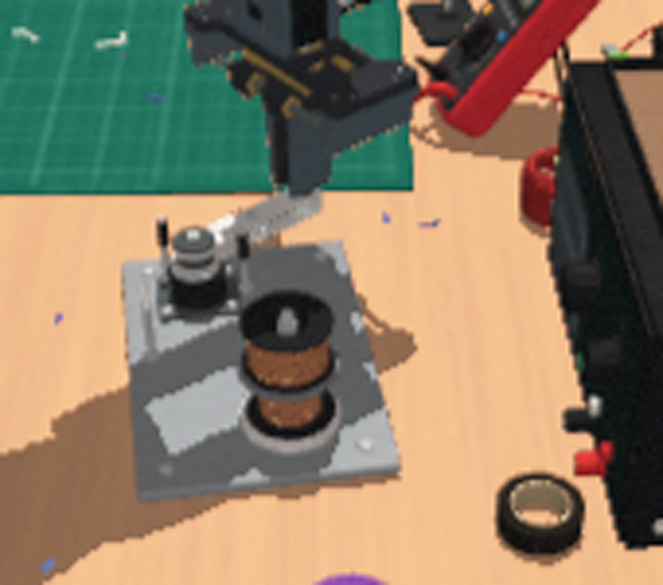

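The crop shows the arm against its right stop pin, held by the fingers at its post. The reel sits flat on the disc with the spindle centred, and the tape is undisturbed. Handing in.

```bash
python3 -c "
from workcell import env
print(env.job_done()); s=env.state(); print(s['time_s'],s['ee_pos'],s['force'],s['gripper_width'])"
```

```text
the job is handed in; nothing more can be done
None
the job is handed in; nothing more can be done
```

The dispenser is loaded and I handed the job in at about 35 s of the 72 s allowed. The fingers were still holding the tension arm at its stop. No verdict was reported.

- **Slip disc:** I picked the grey disc rather than the purple or yellow one. It went down hub up onto the loaded reel, lowered slowly until contact (+4.3 N) with its underside at about 56 mm. The picture afterwards showed it flat with the spindle through its bore.
- **Spare reel:** It was lowered over the spindle and hub until contact (+5.3 N), with its underside at about 60 mm. In the last picture its top centred at about (560.4, 53.4), about 2 mm from the robot's own placing reading of (559.7, 51.8), within camera error.
- **Tension arm:** I gripped it by its post (12.6 mm opening for a 13 mm post) and swung it clockwise about 1.2 rad. At the stop the force jumped from 7 to 12 N and the tool stopped advancing. It then held still at about 11 N.
- **Tweezers, tape roll and circuit board:** I never reached for or touched them. The before-and-after image difference was small and about equal for all three (8–10 grey levels). That looks like lighting or image noise; I saw only the tape again in the last crop.
- **What disagreed:**
  - The two cameras differed by about 4–5 mm before I corrected them against the disc at a known position.
  - The reel's two grips read 61 and 58 mm for a 60 mm reel.

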